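# Mount a lens carriage on the dovetail rail and clamp it

## Robot

A 6-joint arm with a two-finger parallel gripper is mounted at the origin on the work surface. World frame = base frame: x ahead of the robot, y to its left, z up, the work surface at z = 0. Lengths are in m, angles in rad, forces in N, time in s.
With the tool pointing down it reaches from about 0.35 to 0.975 m from the base axis. Payload 4.9 kg.
Tool frame: the origin (TCP) lies midway between the tips of the shut fingers; the grasp point (between the pads) lies 19 mm behind it; z points along the fingers, y is the direction in which the jaws open and shut (so a half turn about z gives the same grasp; the last joint's range is limited). The gripper opens to 85 mm and grips with 20 to 120 N. Pads are 22 mm wide; open, the fingers measure 114 mm over their backs; the gripper's body (76 mm by 85 mm) begins 54 mm behind the grasp point. The pads swing forward as they close: fully open they stand 13 mm farther back than shut.
Start: joints at [-1.397, 0.053, 1.613, -0, 1.476, -0.119], TCP at [0.18, -0.598, 0.231] pointing down, gripper open.
Joint ranges: [-3.01, 3.01], [-1.01, 2.22], [0.06, 2.58], [-1.02, 4.17], [0.09, 2.62], [-3.14, 3.14]. Speed limits (rad/s): [2.57, 2.57, 3.14, 3.14, 3.14, 3.14].

## Interface

Orientations are given as a unit quaternion [w, x, y, z].
In Python, from plant import manip, cams gives the robot as it stands.
- The arm moves only by the tool jog_arm, never from a script. Its argument "targets" is a list of rows, each a list of 4 numbers: the shift along the tool's x, y, z in m, then the turn about the tool's z in degrees. A call has 1 to 5 rows; each row is the pose to reach, as a shift and turn from the pose commanded when the call began, along the tool's axes at that moment; what a row does not reach only later rows make up. A row lasts 1/12 s, in which the tool goes at most 41.7 mm and 7.16 degrees, less where a joint would pass 70% of its speed; a pose out of reach is approached as far as the arm can. A call with a gripper value outside its range is refused whole. "fingers" is the opening, from 0 (shut) to 1 (fully open), set as the call begins (left out, the last holds). The fingers move at their own pace and stop on an object; the grip force is fixed at half the most. Time passes only in rows, so rows that repeat a pose let the fingers close. It gives the time, the measured TCP pose, the force and the opening at its end, in the units of the state.
- manip.state(): the state, without advancing time (a new reading comes with each control period).
- cams.grab_frame(name): name is "scene" or "top" or "wrist"; returns the picture (384x512x3 uint8, red, green, blue); there is no depth.
- cams.get_calibration(name): a dict with "camera_matrix" (3x3 intrinsics, pixels), "cam_to_world" (4x4, takes a point from camera to world coordinates). Camera axes: x right, y up, looking along -z (the intrinsics and any distortion apply to the point x, -y, -z); pixel columns grow to the right and rows downward; lengths in m; the calibration is good to about 2 mm. A picture is of the moment at which its call begins: read the wrist's pose just before it. get_calibration takes no time and is no camera call; for the wrist camera it gives the pose at the moment of the call.
- manip.job_done(): hands the job in, once; it reports no verdict.
The state is a dict: "time": time; "joint_pos": joint angles; "joint_vel": joint speeds; "joint_efforts": joint torques, N m; "tool_pos": TCP position; "tool_rot": TCP orientation; "contact_force": force on the tool from outside, world axes, zero at the start; "ft_torque": the same for the moment, N m; "gripper_width": opening from 0.0 (shut) to 1.0 (fully open).
Only numpy, scipy, OpenCV 4.12 (cv2) and the standard library are available. Lean on these libraries where they do the work, as an engineer would, in place of code of your own. Each camera call takes 0.05 s, during which the arm holds its last target. There are 200 camera calls.

## Task

Slide the lens carriage onto the dovetail rail from the rail's open end, lens upright and knob on the right as you look from the open end towards the red stop, until it is fully home against the stop. Only then turn the orange winged clamp knob clockwise (seen from above) as far as it goes, and let go with the carriage still home. Leave the other things on the bench where they are.

Things in the scene. Friction and masses are not known exactly. Their poses are not given: they have to be found in the camera images.
- carriage: Loose grey lens carriage, 0.3 to 0.65 kg, upright on the bench: 60 long (x), 76 wide (y), 32 high; origin at the centre of its underside, z up, +x the end that goes on first and meets the stop. Its -y side has an ear (y -36 to -72, x -16 to +16, top 30 up) with the clamp knob. A black lens holder stands on top. All sizes in mm.
- channel (a point): Centre of the roof of the carriage's dovetail channel, 16 above its underside (origin), axes as the carriage's. The channel runs along x, open at both ends, 48 wide at the roof and 30 at the underside: undercut, so it goes on only from the rail's end.
- holder_top (a point): Centre of the top of the lens holder, 102 above the carriage's underside, at its x = y = 0; axes as the carriage's. Black upright plate 12 thick (x), 34 wide (y). A brass lens cell of 30 diameter sits in it, centre 46 below this point, 3 proud of both faces. The bare plate from this point to 29 below is the place to hold, fingers closing along x.
- clamp_knob (a joint): Turn of the clamp knob in rad: 0 fully loose, grows clockwise seen from above, 1.3 is the stop where it is tight. Starts between 0 and 0.15. Friction about 0.06 N m; it stays where left. The clamping itself is not simulated: the carriage can still slide by hand.
- knob_grip (a point): Where to hold the orange knob: on its upright axis, 55 to the carriage's -y side at its x = 0, 54 above its underside. Winged bar 12 thick (x here), 40 long (y), top 8 above this point, lower edge 13 below; ear's top 24 below. White dot on the +y wing. At joint 0 the bar is turned 0.65 rad anticlockwise from the carriage's y axis, at 1.3 clockwise by as much.
- rail: Fixed rail on a black base plate 170 (x) by 110 (y) by 12; origin under the plate's centre on the bench, z up, +x the way the carriage slides on. Aluminium dovetail head from x = -60 (open end), top 40 above the bench, 44 wide there, 28 wide at 26 up, on a neck 22 wide. Seated, the carriage has 2 of play each side and 3.5 upwards.
- rail_mouth (a point): Centre of the rail's open end, rail x = -60, at the height of the head's top (40 above the bench); axes as the rail's. The first 18 of the head are a tapered lead-in: at the tip 5 narrower each side and 4 lower.
- rail_home (a point): Where the carriage's origin lies when fully home: on the rail's centreline, rail x = +22, 24 above the bench; axes as the rail's, the carriage's then parallel to them. The carriage's front then meets the red stop block, face at rail x = +52, 44 wide, top 56 above the bench.
- lens_case: Bystander: blue lens case with a pale lid, 38 by 38 by 18 high, origin under its centre.
- driver: Bystander: screwdriver with a red handle, 150 long, lying on the bench, origin under its middle, along its x.
- post_base: Bystander: steel post of 13 diameter on a round dark foot of 56 diameter, 65 high in all, origin under its centre.

How it is judged:
On the way:
1. the carriage sits on the rail, fully home against the stop, with its clamp knob still loose (x of carriage in the frame of rail_home between -0.005 and 0.005 m and y of carriage in the frame of rail_home between -0.005 and 0.005 m and z of carriage in the frame of rail_home between -0.005 and 0.005 m and angle between the x axis of carriage and the x axis of rail, either way round below 0.1 rad and angle between carriage's own z axis and vertical below 0.1 rad and y of knob_grip in the frame of rail_home below -0.03 m and value of joint clamp_knob below 0.6 rad), for 0.2 s.
At the end, for the whole second after the job is handed in: The carriage is at rest on the rail, upright, with its knob on the rail's -y side, its origin within 5 mm of the home point along the rail (against the stop), sideways and in height, aligned with the rail and upright within 0.1 rad, and the clamp knob is turned beyond 1.1 rad (its stop is at 1.3) (x of carriage in the frame of rail_home between -0.005 and 0.005 m and y of carriage in the frame of rail_home between -0.005 and 0.005 m and z of carriage in the frame of rail_home between -0.005 and 0.005 m and angle between the x axis of carriage and the x axis of rail, either way round below 0.1 rad and angle between carriage's own z axis and vertical below 0.1 rad and y of knob_grip in the frame of rail_home below -0.03 m and value of joint clamp_knob above 1.1 rad and linear speed of carriage below 0.01 m/s); the robot touches nothing.
It fails at once if a bystander (lens case, screwdriver or post) is moved by more than 20 mm (distance of any of lens_case, driver, post_base from where it was at the start of the episode above 0.02 m).
It also fails if it takes over 58 s, if anything falls off the work surface, if the arm or the gripper's body presses on something with over 40 N, if the wrist force passes 120 N, or if a joint passes its speed limit or range.

## Working session

There is one attempt and no reset: what is moved stays moved. The work goes in short steps, Python scripts to look and compute and a tool call to move; the robot and the scene stay as the last step left them, time stands still between calls to the robot, and variables do not carry over. Pictures are saved under pics/ and viewed, about 8 in all and at most 12, crops included, and the job is handed in when it is done.

Besides the shell and the picture viewer there is one more tool, called after "Emit:" by a JSON object that holds its "fn" and its "kwargs". jog_arm: Moves the arm, as the interface text tells. Its arguments: {"type":"object","properties":{"targets":{"type":"array"},"fingers":{"type":"number"}},"required":["targets"]}

```bash
mkdir -p pics; ls; python3 - <<'E'
from plant import manip,cams
import cv2,numpy as np
print(manip.state())
for n in("scene","top"):
    im=cams.grab_frame(n); c=cams.get_calibration(n); print(n,c)
    cv2.imwrite(f"pics/{n}0.png",im[:,:,::-1])
a=cv2.imread("pics/top0.png");cv2.imwrite("pics/top0b.png",cv2.resize(a,(800,600),interpolation=2))
a=cv2.imread("pics/scene0.png");cv2.imwrite("pics/scene0b.png",cv2.resize(a,(800,600),interpolation=2))
E
```

```text
pics
{'time': 0.0, 'joint_pos': array([-1.39704252e+00,  5.33409299e-02,  1.61428724e+00, -9.57252144e-06,
        1.47602296e+00, -1.19021824e-01]), 'joint_vel': array([ 0.00105373, -0.00041039, -0.00062422,  0.00093372,  0.00128563,
        0.00017288]), 'joint_efforts': array([-7.44645058e-04, -3.93681514e+01, -3.70180035e+01, -1.38186451e-04,
        7.00630015e-03, -5.98012520e-06]), 'tool_pos': array([ 0.18025744, -0.59778698,  0.23007695]), 'tool_rot': array([-1.02872254e-03,  9.89303833e-01,  1.45865919e-01, -3.29251409e-05]), 'contact_force': array([-0.95077201,  0.62909066,  0.09376879]), 'ft_torque': array([-0.01616608, -0.07475633, -0.05017086]), 'gripper_width': 1.0004022505289325}
scene {'camera_matrix': array([[470.72635535,   0.        , 251.0950873 ],
       [  0.        , 470.72635535, 189.44731603],
       [  0.        ,   0.        ,   1.        ]]), 'cam_to_world': array([[ 0.31301582, -0.67842806,  0.66464762,  1.18080366],
       [ 0.94959904,  0.23595029, -0.20637134, -0.19615464],
       [-0.01681568,  0.69574624,  0.71809081,  0.66266374],
       [ 0.        ,  0.        ,  0.        ,  1.        ]])}
top {'camera_matrix': array([[431.03402172,   0.        , 262.96955971],
       [  0.        , 431.03402172, 188.35190677],
       [  0.        ,   0.        ,   1.        ]]), 'cam_to_world': array([[ 0.02503719,  0.99089837, -0.13226324,  0.54573015],
       [-0.99954254,  0.02705893,  0.01351023, -0.00789707],
       [ 0.01696616,  0.13186448,  0.99112255,  0.88569508],
       [ 0.        ,  0.        ,  0.        ,  1.        ]])}
```

View pics/top0b.png

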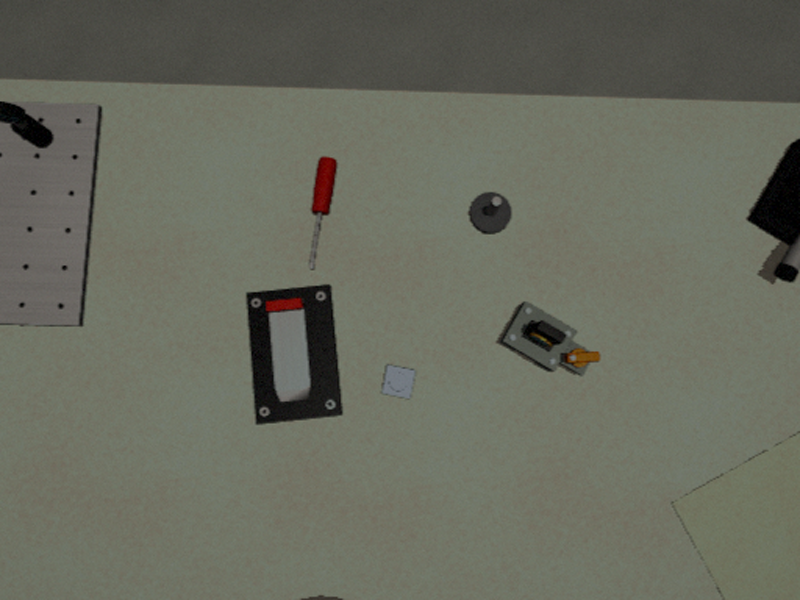

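View pics/scene0b.png

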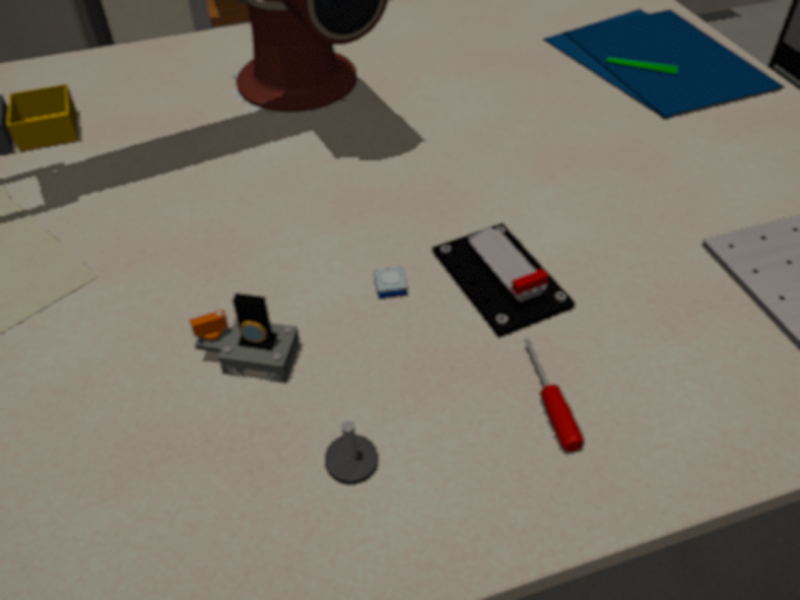

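```bash
cat > h.py <<'E'
import numpy as np,cv2
from plant import manip,cams
from scipy.spatial.transform import Rotation as R
def ray(c,uv,z):
    K,T=c["camera_matrix"],c["cam_to_world"]
    p=np.linalg.solve(K,[uv[0],uv[1],1.]); d=T[:3,:3]@[p[0],-p[1],-p[2]]
    o=T[:3,3]; return o+d*(z-o[2])/d[2]
def proj(c,P):
    K,T=c["camera_matrix"],c["cam_to_world"]
    q=(np.atleast_2d(P)-T[:3,3])@T[:3,:3]; q=q*[1,-1,-1]; q=q@K.T; return q[:,:2]/q[:,2:]
def tool():
    s=manip.state(); w,x,y,z=s["tool_rot"]; return s,s["tool_pos"],R.from_quat([x,y,z,w]).as_matrix()
E
python3 - <<'E'
from h import *
c=cams.get_calibration("top")
f=lambda l,z:[print(z,(U,V),ray(c,((U+.5)/1.5625-.5,(V+.5)/1.5625-.5),z).round(4)) for U,V in l]
f([(247,293),(330,285),(341,414),(257,424)],.012)
f([(267,301),(303,298)],.056)
f([(274,400),(309,398)],.037)
f([(525,302),(501,340),(553,367),(577,332)],.032)
f([(546,328)],.102); f([(586,356)],.062); f([(490,213)],.0);f([(398,381)],.018);f([(330,160),(312,268)],.01)
c=cams.get_calibration("wrist");print(c);s,p,M=tool();print(M)
print("cam in tool",M.T@(c["cam_to_world"][:3,3]-p),M.T@c["cam_to_world"][:3,:3])
E
```

```text
0.012 (247, 293) [0.6586 0.1943 0.012 ]
0.012 (330, 285) [0.6721 0.0867 0.012 ]
0.012 (341, 414) [0.5061 0.0659 0.012 ]
0.012 (257, 424) [0.491 0.172 0.012]
0.056 (267, 301) [0.6436 0.1589 0.056 ]
0.056 (303, 298) [0.6485 0.1147 0.056 ]
0.037 (274, 400) [0.5224 0.1475 0.037 ]
0.037 (309, 398) [0.5259 0.1042 0.037 ]
0.032 (525, 302) [ 0.6541 -0.1655  0.032 ]
0.032 (501, 340) [ 0.6046 -0.1351  0.032 ]
0.032 (553, 367) [ 0.5721 -0.2013  0.032 ]
0.032 (577, 332) [ 0.6173 -0.2321  0.032 ]
0.102 (546, 328) [ 0.6152 -0.1773  0.102 ]
0.062 (586, 356) [ 0.5856 -0.2351  0.062 ]
0.0 (490, 213) [ 0.778  -0.1237  0.    ]
0.018 (398, 381) [ 0.5497 -0.0057  0.018 ]
0.01 (330, 160) [0.8421 0.0939 0.01  ]
0.01 (312, 268) [0.6943 0.1115 0.01  ]
{'camera_matrix': array([[297.56705633,   0.        , 262.69129751],
       [  0.        , 297.56705633, 188.6382941 ],
       [  0.        ,   0.        ,   1.        ]]), 'cam_to_world': array([[ 0.28831486,  0.92107808,  0.26170539,  0.24621874],
       [-0.95753382,  0.27787319,  0.07691215, -0.57826307],
       [-0.00187882, -0.27276668,  0.96207838,  0.37290417],
       [ 0.        ,  0.        ,  0.        ,  1.        ]])}
[[ 9.57422989e-01  2.88688630e-01 -3.08197787e-04]
 [ 2.88688692e-01 -9.57421205e-01  1.86392802e-03]
 [ 2.43019729e-04 -1.87354075e-03 -9.99998215e-01]]
cam in tool [ 6.87874076e-02  3.01426233e-05 -1.42702051e-01] [[-3.90364578e-04  9.62013888e-01  2.73000233e-01]
 [ 9.99999924e-01  3.74121704e-04  1.11554020e-04]
 [ 5.18120347e-06  2.73000256e-01 -9.62013960e-01]]
```

Emit:
{"fn": "jog_arm", "kwargs": {"targets": [[0.036,-0.018,0.002,0],[0.072,-0.036,0.004,0],[0.108,-0.054,0.006,0],[0.144,-0.072,0.008,0],[0.18,-0.09,0.01,0]], "fingers": 1}}

```text
time: 0.52
tool_pos: [0.3276, -0.4586, 0.2207]
tool_rot: [-0.0, 0.989, 0.146, -0.0]
contact_force: [0.1, -1.3, 0.3]
gripper_width: 1.002
```

Emit:
{"fn": "jog_arm", "kwargs": {"targets": [[0.036,-0.018,0.002,0],[0.072,-0.036,0.004,0],[0.108,-0.054,0.006,0],[0.144,-0.072,0.008,0],[0.18,-0.09,0.01,0]]}}

```text
time: 0.93
tool_pos: [0.474, -0.3203, 0.2108]
tool_rot: [-0.0, 0.989, 0.146, -0.0]
contact_force: [-0.1, -0.6, 0.2]
gripper_width: 0.998
```

Emit:
{"fn": "jog_arm", "kwargs": {"targets": [[0.036,-0.018,0.002,-7],[0.072,-0.036,0.004,-14],[0.108,-0.054,0.006,-21],[0.144,-0.072,0.008,-28],[0.173,-0.092,0.01,-35]]}}

```text
time: 1.35
tool_pos: [0.6136, -0.1822, 0.2006]
tool_rot: [-0.0, 0.898, 0.44, -0.0]
contact_force: [-0.6, -0.5, -0.0]
gripper_width: 1.001
```

Emit:
{"fn": "jog_arm", "kwargs": {"targets": [[0,0,0,-4],[0,0,0,-8],[0,0,0,-8],[0,0,0,-8]]}}

```text
time: 1.68
tool_pos: [0.612, -0.1839, 0.2007]
tool_rot: [-0.0, 0.867, 0.498, -0.0]
contact_force: [-0.3, 0.3, -0.5]
gripper_width: 1.002
```

```bash
python3 - <<'E'
from h import *
import pickle
c=cams.get_calibration("wrist");im=cams.grab_frame("wrist");s,p,M=tool()
print(s["time"],p,np.degrees(np.arctan2(M[1,1],M[0,1])),s["contact_force"])
pickle.dump(c,open("w1.pkl","wb"));cv2.imwrite("pics/w1.png",cv2.resize(im[:,:,::-1],(800,600),interpolation=2))
E
```

```text
1.7333 [ 0.61189365 -0.18421805  0.20089059] -30.33603862138265 [ 0.27268767 -1.24572568 -1.44756956]
```

View pics/w1.png

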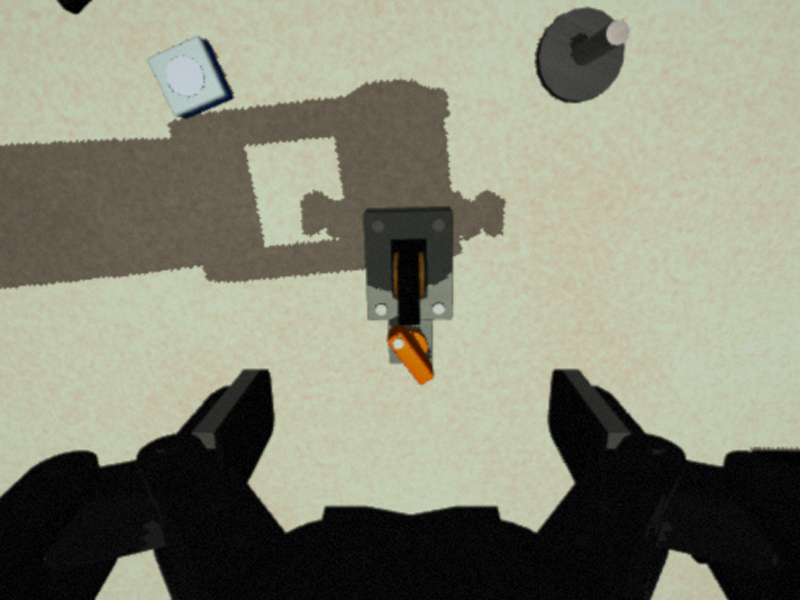

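```bash
python3 - <<'E'
from h import *
import pickle
c=pickle.load(open("w1.pkl","rb"))
g=lambda U,V:((U+.5)/1.5625-.5,(V+.5)/1.5625-.5)
P=[ray(c,g(*q),.032) for q in((364,209),(453,208),(367.5,320),(453,319))]
for p in P: print(p.round(4))
print("centre",np.mean(P,0), "xang",[np.degrees(np.arctan2(*(b-a)[[1,0]])) for a,b in((P[0],P[1]),(P[2],P[3]))],"yang",[np.degrees(np.arctan2(*(a-b)[[1,0]]))-90 for a,b in((P[0],P[2]),(P[1],P[3]))])
o=np.mean(P,0);o[2]=0;a=np.radians(-30.5);X=np.array([np.cos(a),np.sin(a),0]);Y=np.array([-X[1],X[0],0])
for n,l in dict(body=(30,38,32),body2=(-30,-38,32),top1=(6,-17,102),top2=(-6,-17,102),top3=(6,17,102),top4=(-6,17,102),knob=(0,-55,62)).items():
    print(n,((proj(c,o+X*l[0]/1e3+Y*l[1]/1e3+np.array([0,0,l[2]/1e3]))[0]+.5)*1.5625-.5).round(1))
E
```

```text
[ 0.6049 -0.1338  0.032 ]
[ 0.656 -0.163  0.032]
[ 0.5661 -0.2009  0.032 ]
[ 0.6186 -0.2307  0.032 ]
centre [ 0.61140282 -0.18210363  0.032     ] xang [np.float64(-29.691284199829834), np.float64(-29.60385620271475)] yang [np.float64(-30.076297350527305), np.float64(-28.91099359293412)]
body [454.8 209.8]
body2 [366.8 318.4]
top1 [419.7 323.3]
top2 [397.9 323.2]
top3 [420.3 262.6]
top4 [397.6 262.5]
knob [409.  357.9]
```

Emit:
{"fn": "jog_arm", "kwargs": {"targets": [[0.0015,0,0.03,0],[0.0015,0,0.065,0],[0.0015,0,0.1,0],[0.0015,0,0.12,0],[0.0015,0,0.127,0]]}}

```text
time: 2.15
tool_pos: [0.6095, -0.1821, 0.0691]
tool_rot: [-0.003, 0.868, 0.497, -0.002]
contact_force: [-0.9, 0.7, -0.4]
gripper_width: 1.003
```

Emit:
{"fn": "jog_arm", "kwargs": {"targets": [[0,0,0,0],[0,0,0,0],[0,0,0,0],[0,0,0,0],[0,0,0,0]], "fingers": 0}}

```text
time: 2.57
tool_pos: [0.6142, -0.1834, 0.0766]
tool_rot: [0.001, 0.867, 0.498, 0.001]
contact_force: [-0.4, -0.2, -0.1]
gripper_width: 0.305
```

Emit:
{"fn": "jog_arm", "kwargs": {"targets": [[0,0,0,0],[0,0,0,0],[0,0,0,0],[0,0,0,0],[0,0,0,0]]}}

```text
time: 2.98
tool_pos: [0.6136, -0.1829, 0.0754]
tool_rot: [0.001, 0.867, 0.498, 0.001]
contact_force: [0.1, 1.6, 6.6]
gripper_width: 0.13
```

Emit:
{"fn": "jog_arm", "kwargs": {"targets": [[0,0,-0.008,0],[0,0,-0.022,0],[0,0,-0.04,0],[0,0,-0.055,0],[0,0,-0.06,0]]}}

```text
time: 3.4
tool_pos: [0.6143, -0.1835, 0.1378]
tool_rot: [0.002, 0.867, 0.498, 0.001]
contact_force: [1.2, 0.0, -3.6]
gripper_width: 0.128
```

Emit:
{"fn": "jog_arm", "kwargs": {"targets": [[0.008,-0.012,0,0],[0.024,-0.037,0,0],[0.042,-0.065,0,0],[0.06,-0.093,0,0],[0.078,-0.12,0,0]]}}

```text
time: 3.82
tool_pos: [0.5465, -0.0532, 0.1331]
tool_rot: [-0.001, 0.867, 0.498, -0.001]
contact_force: [-0.2, 0.2, -5.0]
gripper_width: 0.13
```

Emit:
{"fn": "jog_arm", "kwargs": {"targets": [[0.018,-0.028,0,-3],[0.036,-0.056,0,-9],[0.054,-0.084,0,-15],[0.072,-0.112,0,-21],[0.088,-0.136,0,-27]]}}

```text
time: 4.23
tool_pos: [0.4728, 0.0914, 0.1332]
tool_rot: [-0.001, 0.725, 0.689, -0.001]
contact_force: [1.0, 0.6, -3.8]
gripper_width: 0.125
```

Emit:
{"fn": "jog_arm", "kwargs": {"targets": [[0.0,0,0,-5],[0,0,0,-9],[0,0,0,-10.5],[0,0,0,-10.5],[0,0,0,-10.5]]}}

```text
time: 4.65
tool_pos: [0.4744, 0.0898, 0.1336]
tool_rot: [-0.001, 0.661, 0.75, -0.0]
contact_force: [-0.0, -0.2, -4.1]
gripper_width: 0.126
```

```bash
python3 - <<'E'
from h import *
import pickle
c=cams.get_calibration("wrist");im=cams.grab_frame("wrist");s,p,M=tool()
print(s["time"],p,M.round(4),np.degrees(np.arctan2(M[1,1],M[0,1])),s["contact_force"],s["gripper_width"])
pickle.dump(c,open("w2.pkl","wb"));cv2.imwrite("pics/w2.png",cv2.resize(im[:,:,::-1],(800,600),interpolation=2))
E
```

```text
4.7 [0.47462031 0.08961917 0.13374303] [[-1.26e-01  9.92e-01 -1.10e-03]
 [ 9.92e-01  1.26e-01  1.00e-04]
 [ 2.00e-04 -1.10e-03 -1.00e+00]] 7.239734543379636 [ 0.14976281  0.40517374 -4.54948344] 0.1252384945421595
```

View pics/w2.png

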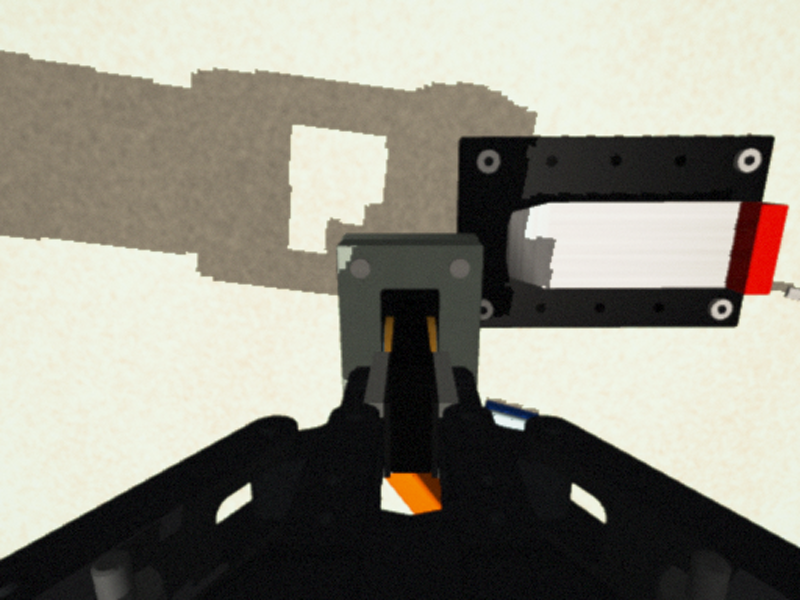

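```bash
python3 - <<'E'
from h import *
import pickle
c=pickle.load(open("w2.pkl","rb")); p=np.array([.47462,.08962,0]);s,_,M=tool()
T=M[:2,:2]
def g(U,V,z,n):
    w=ray(c,((U+.5)/1.5625-.5,(V+.5)/1.5625-.5),z); print(n,w[:2].round(4),"tool xy",((w-p)[:2]@T).round(4))
for q in((740,202),(740,289),(552,202),(552,289)):g(*q,.04,"head")
for q in((788,205),(771,294)):g(*q,.056,"stop back/top")
for q in((758,203),(742,293)):g(*q,.056,"stop front top")
for q in((460,138),(774,137),(738,326)):g(*q,.012,"plate")
for q in((489,161),(749,160),(721,309)):g(*q,.012,"screw")
for q in((338,247),(482,245)):g(*q,.090,"carr top")
g(341,235,.058,"carr und");g(478,235,.058,"carr und")
E
```

```text
head [0.6307 0.1604] tool xy [0.0506 0.1637]
head [0.6449 0.1169] tool xy [0.0056 0.1724]
head [0.5375 0.1486] tool xy [0.0506 0.0699]
head [0.5469 0.1044] tool xy [0.0056 0.0736]
stop back/top [0.6421 0.1618] tool xy [0.0505 0.1752]
stop back/top [0.6487 0.1192] tool xy [0.0074 0.1764]
stop front top [0.6279 0.1609] tool xy [0.0514 0.1611]
stop front top [0.6344 0.1179] tool xy [0.0079 0.1621]
plate [0.4898 0.1746] tool xy [0.0824 0.0258]
plate [0.6575 0.1963] tool xy [0.0828 0.1948]
plate [0.6723 0.0895] tool xy [-0.025   0.1961]
screw [0.5074 0.1648] tool xy [0.0704 0.042 ]
screw [0.6479 0.1831] tool xy [0.0709 0.1837]
screw [0.6589 0.0986] tool xy [-0.0143  0.1839]
carr top [0.4401 0.1222] tool xy [ 0.0366 -0.0301]
carr top [0.4978 0.1303] tool xy [0.0375 0.0281]
carr und [0.4367 0.1218] tool xy [ 0.0367 -0.0336]
carr und [0.5007 0.13  ] tool xy [0.0367 0.0309]
```

```bash
python3 - <<'E'
import cv2
a=cv2.imread("pics/w2.png")[225:405,325:500]
a=cv2.convertScaleAbs(a,alpha=2)
cv2.imwrite("pics/c2.png",cv2.resize(a,None,fx=3.3,fy=3.3,interpolation=2))
E
```

```text
(no output)
```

View pics/c2.png

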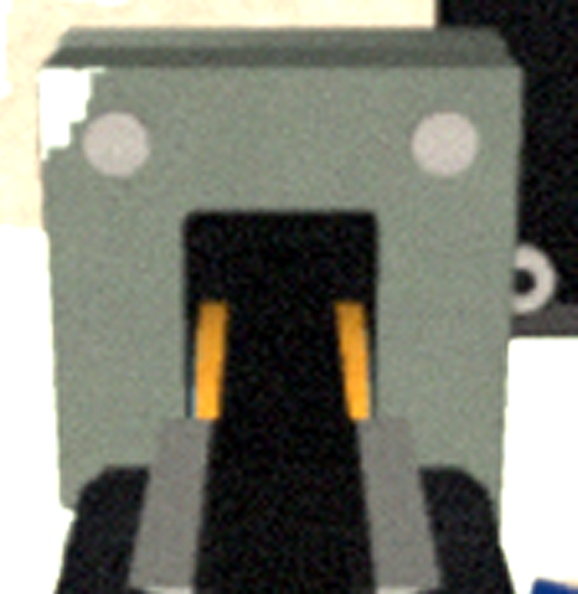

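Emit:
{"fn": "jog_arm", "kwargs": {"targets": [[0.01,0,0.005,0],[0.0294,0,0.015,0],[0.0294,0,0.026,0],[0.0294,0,0.032,0],[0.0294,0,0.032,0]]}}

```text
time: 5.12
tool_pos: [0.4698, 0.1187, 0.0998]
tool_rot: [-0.002, 0.661, 0.751, -0.002]
contact_force: [-0.3, -0.4, -3.5]
gripper_width: 0.125
```

Emit:
{"fn": "jog_arm", "kwargs": {"targets": [[0,0,0,0],[0,0,0,0],[0,0,0,0]]}}

```text
time: 5.37
tool_pos: [0.4722, 0.1184, 0.103]
tool_rot: [0.0, 0.661, 0.75, 0.0]
contact_force: [0.2, -0.9, -4.7]
gripper_width: 0.127
```

```bash
python3 - <<'E'
from h import *
import pickle
c=cams.get_calibration("wrist");im=cams.grab_frame("wrist");sc=cams.grab_frame("scene");s,p,M=tool()
print(s["time"],p,M.round(4),s["contact_force"],s["gripper_width"])
pickle.dump((c,p,M),open("w3.pkl","wb"))
b=cv2.resize(sc[110:250,190:400,::-1],(800,533),interpolation=2)
a=cv2.resize(im[:,:,::-1],(800,600),interpolation=2);cv2.imwrite("pics/w3.png",a);cv2.imwrite("pics/s3.png",b)
E
```

```text
5.4667 [0.47217539 0.11843338 0.10304701] [[-1.261e-01  9.920e-01  1.300e-03]
 [ 9.920e-01  1.261e-01  1.000e-04]
 [-1.000e-04  1.300e-03 -1.000e+00]] [-0.03161285  0.57290854 -4.67508831] 0.1277178345092784
```

View pics/w3.png

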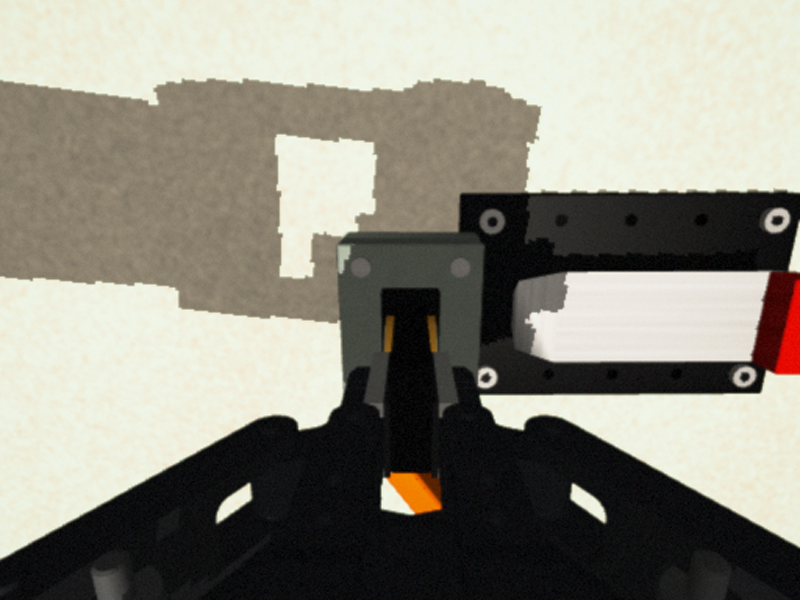

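View pics/s3.png

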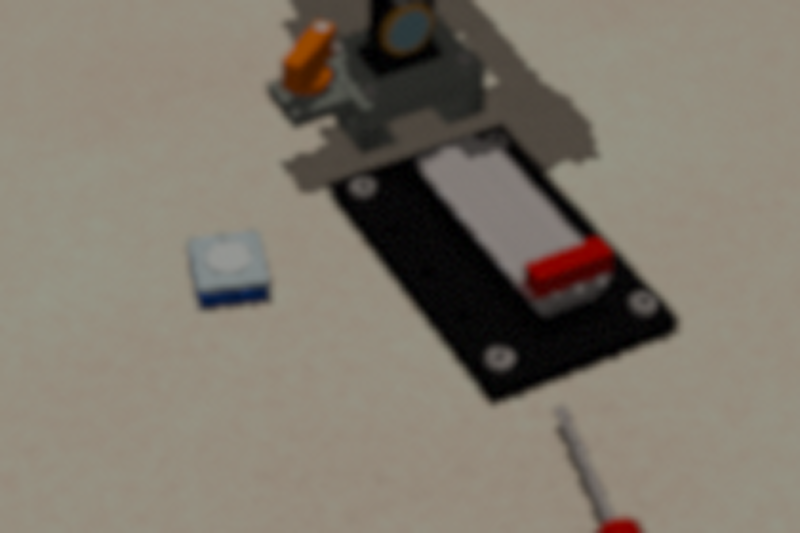

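```bash
python3 - <<'E'
from h import *
import pickle
c,p,M=pickle.load(open("w3.pkl","rb"))
def g(U,V,z,n):
    w=ray(c,((U+.5)/1.5625-.5,(V+.5)/1.5625-.5),z); print(n,((w-p)[:2]@M[:2,:2]).round(4))
for q in((740,271),(750,361),(568,272),(552,361)):g(*q,.04,"head")
for q in((461,194),(808,193),(761,393)):g(*q,.012,"plate")
for q in((492,221),(777,220),(744,376)):g(*q,.012,"screw")
for q in((784,271),(766,373)):g(*q,.056,"stopfront")
for q in((337,245.6),(483.5,245.6)):g(*q,.0596,"carr top")
E
```

```text
head [0.0219 0.1491]
head [-0.0224  0.1625]
head [0.0215 0.0711]
head [-0.0223  0.0674]
plate [0.0544 0.0245]
plate [0.0548 0.1954]
plate [-0.0541  0.1946]
screw [0.0412 0.0404]
screw [0.0416 0.183 ]
screw [-0.0437  0.1831]
stopfront [0.0255 0.1559]
stopfront [-0.021   0.1581]
carr top [ 0.037  -0.0301]
carr top [0.037  0.0291]
```

Emit:
{"fn": "jog_arm", "kwargs": {"targets": [[0,0.003,0.0015,0],[0,0.01,0.0015,0],[0,0.018,0.0015,0],[0,0.026,0.0015,0],[0,0.034,0.0015,0]]}}

```text
time: 5.88
tool_pos: [0.5066, 0.123, 0.101]
tool_rot: [0.0, 0.661, 0.751, 0.0]
contact_force: [-0.8, -0.4, -3.8]
gripper_width: 0.128
```

Emit:
{"fn": "jog_arm", "kwargs": {"targets": [[0,0.006,0,0],[0,0.012,0,0],[0,0.018,0,0],[0,0.024,0,0],[0,0.03,0,0]]}}

```text
time: 6.3
tool_pos: [0.5356, 0.1268, 0.1007]
tool_rot: [-0.0, 0.661, 0.751, -0.0]
contact_force: [-0.5, -0.4, -4.1]
gripper_width: 0.128
```

Emit:
{"fn": "jog_arm", "kwargs": {"targets": [[0,0.008,0,0],[0,0.018,0,0],[0,0.028,0,0],[0,0.038,0,0],[0,0.046,0,0]]}}

```text
time: 6.72
tool_pos: [0.5821, 0.1327, 0.1009]
tool_rot: [0.0, 0.661, 0.751, 0.0]
contact_force: [-0.5, -0.6, -4.8]
gripper_width: 0.128
```

Emit:
{"fn": "jog_arm", "kwargs": {"targets": [[0,0.004,0,0],[0,0.008,0,0],[0,0.011,0,0],[0,0.014,0,0],[0,0.017,0,0]]}}

```text
time: 7.13
tool_pos: [0.5976, 0.1348, 0.1007]
tool_rot: [-0.0, 0.661, 0.751, -0.0]
contact_force: [0.3, -0.3, -3.9]
gripper_width: 0.131
```

Emit:
{"fn": "jog_arm", "kwargs": {"targets": [[0,0.001,0,0],[0,0.002,0,0],[0,0.003,0,0],[0,0.004,0,0],[0,0.005,0,0]]}}

```text
time: 7.55
tool_pos: [0.6025, 0.1353, 0.1008]
tool_rot: [-0.0, 0.661, 0.751, -0.0]
contact_force: [-0.2, -0.9, -4.3]
gripper_width: 0.128
```

Emit:
{"fn": "jog_arm", "kwargs": {"targets": [[0,0.0007,0,0],[0,0.0014,0,0],[0,0.002,0,0],[0,0.0025,0,0],[0,0.003,0,0]]}}

```text
time: 7.97
tool_pos: [0.6041, 0.1356, 0.1003]
tool_rot: [-0.001, 0.661, 0.751, -0.002]
contact_force: [-6.3, -0.8, -1.7]
gripper_width: 0.129
```

Emit:
{"fn": "jog_arm", "kwargs": {"targets": [[0,0.0005,0.0005,0],[0,0.0005,0.001,0],[0,0.0005,0.001,0],[0,0.0005,0.001,0]]}}

```text
time: 8.3
tool_pos: [0.6042, 0.1357, 0.0999]
tool_rot: [-0.002, 0.661, 0.751, -0.002]
contact_force: [-7.8, -1.3, 2.0]
gripper_width: 0.127
```

```bash
python3 - <<'E'
from h import *
import pickle
c=cams.get_calibration("wrist");im=cams.grab_frame("wrist");s,p,M=tool()
print(s["time"],p,M.round(4),s["contact_force"],s["gripper_width"])
pickle.dump((c,p,M),open("w4.pkl","wb"))
cv2.imwrite("pics/w4.png",cv2.resize(im[:,:,::-1],(800,600),interpolation=2))
E
```

```text
8.35 [0.60424023 0.13566782 0.09991966] [[-1.271e-01  9.919e-01 -5.000e-03]
 [ 9.919e-01  1.271e-01 -8.000e-04]
 [-2.000e-04 -5.100e-03 -1.000e+00]] [-8.14043373 -0.33624409  2.17484244] 0.12783108664671067
```

View pics/w4.png

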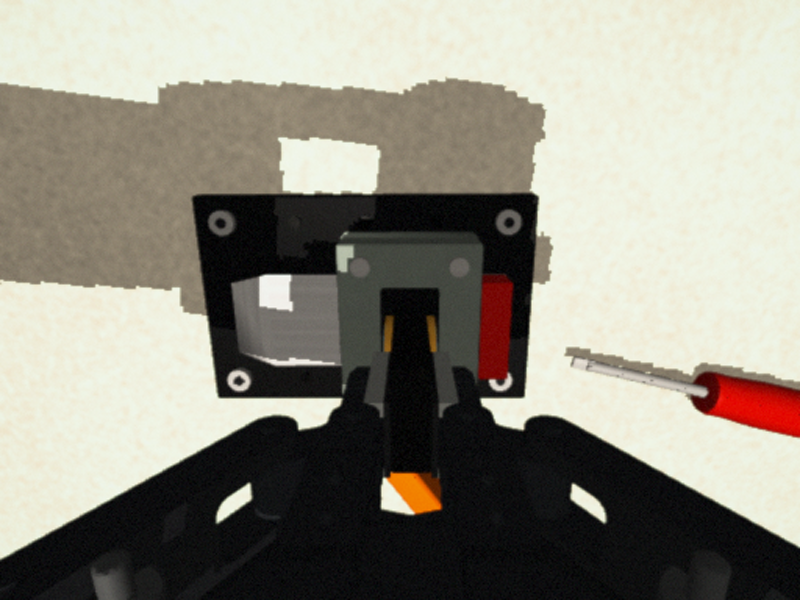

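Emit:
{"fn": "jog_arm", "kwargs": {"targets": [[0,0,0,0],[0,0,0,0],[0,0,0,0],[0,0,0,0]], "fingers": 0.6}}

```text
time: 8.68
tool_pos: [0.6072, 0.1359, 0.1009]
tool_rot: [0.001, 0.661, 0.751, 0.001]
contact_force: [-0.0, 0.4, 0.3]
gripper_width: 0.599
```

Emit:
{"fn": "jog_arm", "kwargs": {"targets": [[0,0,-0.01,0],[0,0,-0.03,0],[0,0,-0.055,0],[0,0,-0.075,0],[0,0,-0.09,0]]}}

```text
time: 9.1
tool_pos: [0.6073, 0.1359, 0.1936]
tool_rot: [0.002, 0.661, 0.751, 0.002]
contact_force: [0.3, 0.6, 0.4]
gripper_width: 0.601
```

Emit:
{"fn": "jog_arm", "kwargs": {"targets": [[-0.015,0,0,-7],[-0.035,0,0,-14],[-0.055,0,0,-21],[-0.056,0,0,-28],[-0.056,0,0,-33]], "fingers": 0.5}}

```text
time: 9.52
tool_pos: [0.6138, 0.079, 0.1911]
tool_rot: [0.001, 0.419, 0.908, 0.0]
contact_force: [-0.7, 0.4, 0.6]
gripper_width: 0.498
```

Emit:
{"fn": "jog_arm", "kwargs": {"targets": [[0,0,0,0],[0,0,0,0],[0,0,0,0]]}}

```text
time: 9.77
tool_pos: [0.6133, 0.0804, 0.1904]
tool_rot: [0.0, 0.421, 0.907, 0.0]
contact_force: [-0.2, 0.3, 0.5]
gripper_width: 0.502
```

```bash
python3 - <<'E'
from h import *
import pickle
c=cams.get_calibration("wrist");im=cams.grab_frame("wrist");s,p,M=tool()
print(s["time"],p,M.round(4),s["contact_force"],s["gripper_width"],np.degrees(np.arctan2(M[1,1],M[0,1])))
pickle.dump((c,p,M),open("w5.pkl","wb"))
cv2.imwrite("pics/w5.png",cv2.resize(im[:,:,::-1],(800,600),interpolation=2))
E
```

```text
9.8167 [0.61325067 0.08048684 0.19022452] [[-6.456e-01  7.637e-01  6.000e-04]
 [ 7.637e-01  6.456e-01  0.000e+00]
 [-4.000e-04  5.000e-04 -1.000e+00]] [-0.61852236 -0.05589084  0.43972248] 0.500002785849569 40.20947489165903
```

View pics/w5.png

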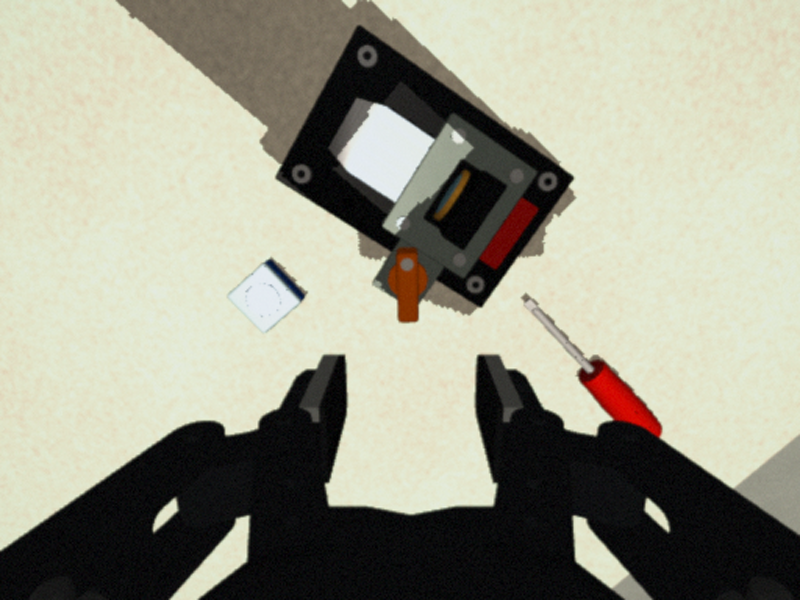

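```bash
python3 - <<'E'
from h import *
import pickle
c,p,M=pickle.load(open("w5.pkl","rb"))
def g(U,V,z,n):
    w=ray(c,((U+.5)/1.5625-.5,(V+.5)/1.5625-.5),z); print(n,w.round(4),((w-p)[:2]@M[:2,:2]).round(4))
for q in((406.5,250),(408,321),(396,270),(418,270),(397.5,320),(418,320)):g(*q,.086,"knob")
# expected knob if home
print((p+M[:,:2]@[0,0]).round(4))
E
```

```text
knob [0.5956 0.0973 0.086 ] [ 0.0243 -0.0026]
knob [0.6222 0.067  0.086 ] [-0.0161 -0.0019]
knob [0.5983 0.0852 0.086 ] [ 0.0133 -0.0083]
knob [0.6075 0.093  0.086 ] [0.0132 0.0036]
knob [0.6173 0.0637 0.086 ] [-0.0155 -0.0078]
knob [0.6261 0.0711 0.086 ] [-0.0155  0.0037]
[0.6133 0.0805 0.1902]
```

Emit:
{"fn": "jog_arm", "kwargs": {"targets": [[0.004,-0.002,0.015,0],[0.004,-0.002,0.04,0],[0.004,-0.002,0.065,0],[0.004,-0.002,0.085,0],[0.004,-0.002,0.1,0]]}}

```text
time: 10.23
tool_pos: [0.6078, 0.0823, 0.0875]
tool_rot: [-0.001, 0.421, 0.907, -0.001]
contact_force: [-0.1, 0.4, -0.2]
gripper_width: 0.5
```

Emit:
{"fn": "jog_arm", "kwargs": {"targets": [[0,0,0.008,0],[0,0,0.015,0],[0,0,0.021,0],[0,0,0.025,0],[0,0,0.027,0]]}}

```text
time: 10.65
tool_pos: [0.6093, 0.0821, 0.063]
tool_rot: [0.0, 0.42, 0.907, 0.0]
contact_force: [0.3, 0.1, 0.6]
gripper_width: 0.5
```

Emit:
{"fn": "jog_arm", "kwargs": {"targets": [[0,0,0,0],[0,0,0,0],[0,0,0,0],[0,0,0,0],[0,0,0,0]], "fingers": 0}}

```text
time: 11.07
tool_pos: [0.61, 0.0816, 0.0644]
tool_rot: [0.001, 0.421, 0.907, 0.0]
contact_force: [-1.5, -2.0, 6.2]
gripper_width: 0.121
```

Emit:
{"fn": "jog_arm", "kwargs": {"targets": [[0,0,0,3],[0,0,0,8],[0,0,0,13],[0,0,0,18],[0,0,0,24]]}}

```text
time: 11.48
tool_pos: [0.61, 0.0819, 0.0643]
tool_rot: [0.001, 0.602, 0.799, 0.001]
contact_force: [-0.7, -0.8, 5.8]
gripper_width: 0.122
```

Emit:
{"fn": "jog_arm", "kwargs": {"targets": [[0,0,0,5],[0,0,0,10],[0,0,0,15],[0,0,0,20],[0,0,0,25]]}}

```text
time: 11.9
tool_pos: [0.61, 0.0819, 0.0645]
tool_rot: [0.001, 0.76, 0.65, 0.001]
contact_force: [-1.2, -1.1, 7.0]
gripper_width: 0.124
```

Emit:
{"fn": "jog_arm", "kwargs": {"targets": [[0,0,0,5],[0,0,0,10],[0,0,0,15],[0,0,0,19],[0,0,0,21]]}}

```text
time: 12.32
tool_pos: [0.6102, 0.0819, 0.0648]
tool_rot: [0.001, 0.866, 0.501, 0.001]
contact_force: [-0.9, -1.4, 6.9]
gripper_width: 0.127
```

```bash
python3 - <<'E'
from h import *
s,p,M=tool();print(s["time"],p,s["contact_force"],s["ft_torque"],s["gripper_width"],np.degrees(np.arctan2(M[1,1],M[0,1])),M[:,2])
E
```

```text
12.3167 [0.61019797 0.08188555 0.06484154] [-0.93171474 -1.44475912  6.86878977] [-0.1014249   0.43369558  0.09447359] 0.1274580963432404 -29.888833938656337 [ 2.54910353e-03 -1.19256115e-04 -9.99996744e-01]
```

Emit:
{"fn": "jog_arm", "kwargs": {"targets": [[0,0,0,1],[0,0,0,2],[0,0,0,3],[0,0,0,3]]}}

```text
time: 12.65
tool_pos: [0.6096, 0.0818, 0.0647]
tool_rot: [0.001, 0.877, 0.48, 0.0]
contact_force: [-2.5, -2.2, 9.3]
gripper_width: 0.124
```

```bash
python3 - <<'E'
from h import *
s,p,M=tool();print(s["time"],p,s["contact_force"],s["ft_torque"],s["gripper_width"],np.degrees(np.arctan2(M[1,1],M[0,1])),M[:,2])
E
```

```text
12.65 [0.60964176 0.08180119 0.06471864] [-2.46834885 -2.18571869  9.28382598] [-0.15109593  0.77053756  0.42856825] 0.1242690717845532 -32.674002528698495 [ 9.98454581e-04 -6.25906755e-04 -9.99999306e-01]
```

Emit:
{"fn": "jog_arm", "kwargs": {"targets": [[0.0006,0.0008,0,-1.5],[0.001,0.0012,0,-2.5],[0.001,0.0012,0,-2.5]]}}

```text
time: 12.9
tool_pos: [0.6108, 0.0822, 0.0646]
tool_rot: [-0.0, 0.867, 0.499, -0.0]
contact_force: [-3.5, -1.3, 8.9]
gripper_width: 0.126
```

Emit:
{"fn": "jog_arm", "kwargs": {"targets": [[0,0,0,0],[0,0,0,0],[0,0,0,0],[0,0,0,0]], "fingers": 0.5}}

```text
time: 13.23
tool_pos: [0.6099, 0.0823, 0.0621]
tool_rot: [-0.0, 0.867, 0.498, -0.0]
contact_force: [-0.2, -0.4, -0.5]
gripper_width: 0.499
```

Emit:
{"fn": "jog_arm", "kwargs": {"targets": [[0,0,-0.01,0],[0,0,-0.03,0],[0,0,-0.06,0],[0,0,-0.09,0],[0,0,-0.115,0]]}}

```text
time: 13.65
tool_pos: [0.6107, 0.0823, 0.1803]
tool_rot: [0.0, 0.867, 0.498, 0.001]
contact_force: [-0.4, 0.4, 0.8]
gripper_width: 0.504
```

Emit:
{"fn": "jog_arm", "kwargs": {"targets": [[0,0,-0.02,7],[0,0,-0.02,0],[0,0,-0.02,0],[0,0,-0.02,0]]}}

```text
time: 13.98
tool_pos: [0.6103, 0.0823, 0.1979]
tool_rot: [-0.0, 0.867, 0.497, -0.0]
contact_force: [-0.5, -0.2, -0.4]
gripper_width: 0.496
```

```bash
python3 - <<'E'
from h import *
import pickle
c=cams.get_calibration("wrist");im=cams.grab_frame("wrist");s,p,M=tool()
print(s["time"],p,s["contact_force"],s["gripper_width"],np.degrees(np.arctan2(M[1,1],M[0,1])))
pickle.dump((c,p,M),open("w6.pkl","wb"))
cv2.imwrite("pics/w6.png",cv2.resize(im[:,:,::-1],(800,600),interpolation=2))
E
```

```text
14.0333 [0.60986716 0.08224016 0.19695274] [-0.10922137 -0.23655699  0.50328741] 0.501422531991378 -30.326854720006445
```

View pics/w6.png

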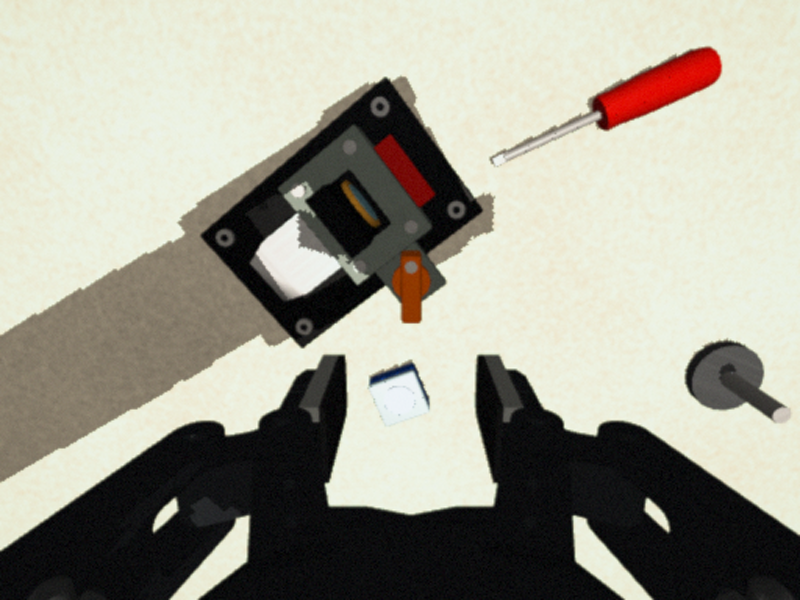

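```bash
python3 - <<'E'
from plant import manip
print(manip.job_done(), manip.state()["time"])
E
```

```text
the job is handed in; nothing more can be done
the job is handed in; nothing more can be done
```

The lens carriage is on the rail against the red stop, the clamp knob is turned to its end stop, and the job is handed in at about 14 s. `job_done` gave no verdict.

- **Seating:** I gripped the carriage by the lens holder and slid it on from the open end. It met the stop with about 6–8 N at the expected travel (about 133 mm against 132 mm computed). It rested its weight on the rail before I let go, with the knob still loose.
- **Knob:** I turned it clockwise about 73° in all. The torque rose from 0.09 to 0.43 N m at the end, which is the stop. I then nudged the carriage towards the stop and released it.
- **Last picture:** The knob bar lies about 37° clockwise of the carriage's y axis, so the joint is at about 1.3 rad. The carriage's front edge coincides with the stop face to within about 1 mm. The gripper is clear, with near-zero contact force.
- **Bystanders:** They looked untouched in the pictures, but I did not re-measure their positions.

One small disagreement: the knob's position from the camera and from the contact geometry differed by about 2 mm, which is within the calibration error.

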